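Start the curing timers in pouring order

ROBOT

A 6-joint arm with a two-finger parallel gripper is mounted at the origin on the work surface. World frame = base frame: x ahead of the robot, y to its left, z up, the work surface at z = 0. Lengths are in m, angles in rad, forces in N, time in s.
With the tool pointing down it reaches from about 0.4 to 0.825 m from the base axis. Payload 7 kg.
Tool frame: the origin (TCP) lies between the finger pads; the fingertips stand 11 mm ahead of it and the grasp point (between the pads) lies 8 mm behind it; z points along the fingers, y is the direction in which the jaws open and shut (so a half turn about z gives the same grasp; the last joint's range is limited). The gripper opens to 88 mm and grips with 3 to 60 N. Pads are 19 mm wide; open, the fingers measure 130 mm over their backs; the gripper's body (78 mm by 193 mm) begins 47 mm behind the grasp point.
Start: joints at [0.288, 0.359, 0.012, 0, -1.224, -0.288], TCP at [0.675, -0, 0.238] pointing down, gripper open.
Joint ranges: [-3.07, 3.07], [-1.43, 2.12], [-1.02, 1.25], [-3.03, 1.67], [-3.05, -0], [-3.03, 3.03]. Speed limits (rad/s): [2.39, 2.39, 3.01, 3.14, 3.14, 3.14].

INTERFACE

Orientations are given as [roll, pitch, yaw] about the fixed x, y, z axes, in that order (R = Rz(yaw) Ry(pitch) Rx(roll)).
In Python, from station import arm gives the robot as it stands.
- The arm moves only by the tool jog_arm, never from a script. Its argument "plan" is text: rows parted by semicolons, each of 7 numbers parted by spaces: the shift along the world's x, y, z in m, then the turn, a rotation vector about the world's x, y, z in rad, then the gripper command: -1 is shut, 1 is fully open, values between are in proportion. In form: dx dy dz rx ry rz hand; .... A call has 1 to 8 rows; each row shifts and turns the pose as measured when the row begins; what a row does not reach is not made up. A row lasts 1/12 s, in which the tool goes at most 41.7 mm and 7.16 degrees, less where a joint would pass 70% of its speed; a pose out of reach is approached as far as the arm can. A call with a gripper value outside its range is refused whole. The fingers move at their own pace and stop on an object; "grip_force" is the grip in N (left out, the last holds). Time passes only in rows, so rows that do not move let the fingers close. It gives the time, the measured TCP pose, the force and the opening at its end, in the units of the state.
- arm.get_state(): the state, without advancing time (a new reading comes with each control period).
- arm.grab_frame(name): name is "scene" or "side" or "wrist"; returns the picture (420x560x3 uint8, blue, green, red); there is no depth.
- arm.camera_model(name): a dict with "vertical_fov" (degrees; the focal length in pixels is half the picture's height over the tangent of half this angle, whatever the lens; pixels are square), "cx", "cy" (the principal point, pixels), "k1" (the pictures are not rectified: a ray, as slopes to the right and down, at radius r is drawn at 1 + k1 r^2 times it, then the intrinsics apply), "origin" and "attitude" of the camera in the world. Camera axes: x right, y down, z forward; pixel columns grow to the right and rows downward; lengths in m; the calibration is good to about 2 mm. A picture is of the moment at which its call begins: read the wrist's pose just before it. camera_model takes no time and is no camera call; for the wrist camera it gives the pose at the moment of the call.
- arm.job_done(): hands the job in, once; it reports no verdict.
The state is a dict: "t": time; "q": joint angles; "qd": joint speeds; "joint_efforts": joint torques, N m; "eef_pos": TCP position; "ee_rot": TCP orientation; "force": force on the tool from outside, world axes, zero at the start; "moment": the same for the moment, N m; "width": finger opening in m.
Only numpy, scipy, OpenCV 4.12 (cv2) and the standard library are available. Lean on these libraries where they do the work, as an engineer would, in place of code of your own. Each camera call takes 0.05 s, during which the arm holds its last target. There are 200 camera calls.

TASK

Three freshly coated panels are curing, each with a press-top timer in front of it: start the timers in the order the panels were coated, first the round panel's, then the square one's, then the oblong one's, by pressing each cap down with a light fingertip press so that it stays down. Don't pick up or shove the timers or press them hard, don't touch the panels, leave the spare timer off and everything else where it is, and finish clear of everything.

Things in the scene. Friction and masses are not known exactly. Their poses are not given: they have to be found in the camera images.
- panel_round: The round panel: pale sealed wood, round disc, 120 mm across, 18 mm thick, on four small cone feet, loose, 0.5 kg, its face 40 mm above the table; origin under its centre on the table. Freshly coated: not to be touched.
- panel_square: The square panel: pale sealed wood, square, 115 x 115 mm, 18 mm thick, on four small cone feet, loose, 0.5 kg, its face 40 mm above the table; origin under its centre on the table. Freshly coated: not to be touched.
- panel_oblong: The oblong panel: pale sealed wood, oblong, 140 mm (its x axis) x 75 mm (its y axis), 18 mm thick, on four small cone feet, loose, 0.5 kg, its face 40 mm above the table; origin under its centre on the table. Freshly coated: not to be touched.
- timer_round: The timer at the round panel, about 115 mm from its centre, on the robot's side of it. White plastic box 64 x 64 mm and 34 mm high, loose, about 0.3 kg, with a round grey cap (40 mm across) in the middle of its top; origin under its centre on the table. All four timers look alike. It is damaged by a push of more than 35 N.
- top_round (a point): Centre of the top face of that timer's cap (it goes down with the cap; this rubber top is springy, about 2.5 N per mm and 7 mm at most, and recovers when let go); about 56 mm above the table when the cap is up, 44 mm when fully down; z up.
- cap_round (a joint): How far that cap has been pressed down, in m: 0 to 0.002 up (off), 0.012 fully down against its stop (running); the cap slides with about 4 N of friction, has no spring and stays where it is left.
- timer_square: The timer at the square panel, about 115 mm from its centre, on the robot's side of it. White plastic box 64 x 64 mm and 34 mm high, loose, about 0.3 kg, with a round grey cap (40 mm across) in the middle of its top; origin under its centre on the table. All four timers look alike. It is damaged by a push of more than 35 N.
- top_square (a point): Centre of the top face of that timer's cap (it goes down with the cap; this rubber top is springy, about 2.5 N per mm and 7 mm at most, and recovers when let go); about 56 mm above the table when the cap is up, 44 mm when fully down; z up.
- cap_square (a joint): How far that cap has been pressed down, in m: 0 to 0.002 up (off), 0.012 fully down against its stop (running); the cap slides with about 4 N of friction, has no spring and stays where it is left.
- timer_oblong: The timer at the oblong panel, about 115 mm from its centre, on the robot's side of it. White plastic box 64 x 64 mm and 34 mm high, loose, about 0.3 kg, with a round grey cap (40 mm across) in the middle of its top; origin under its centre on the table. All four timers look alike. It is damaged by a push of more than 35 N.
- top_oblong (a point): Centre of the top face of that timer's cap (it goes down with the cap; this rubber top is springy, about 2.5 N per mm and 7 mm at most, and recovers when let go); about 56 mm above the table when the cap is up, 44 mm when fully down; z up.
- cap_oblong (a joint): How far that cap has been pressed down, in m: 0 to 0.002 up (off), 0.012 fully down against its stop (running); the cap slides with about 4 N of friction, has no spring and stays where it is left.
- timer_spare: The timer at no panel: it is the spare, well beyond the panels in the far row with a cup and a paint bottle. White plastic box 64 x 64 mm and 34 mm high, loose, about 0.3 kg, with a round grey cap (40 mm across) in the middle of its top; origin under its centre on the table. All four timers look alike. It is damaged by a push of more than 35 N.
- top_spare (a point): Centre of the top face of that timer's cap (it goes down with the cap; this rubber top is springy, about 2.5 N per mm and 7 mm at most, and recovers when let go); about 56 mm above the table when the cap is up, 44 mm when fully down; z up.
- cap_spare (a joint): How far that cap has been pressed down, in m: 0 to 0.002 up (off), 0.012 fully down against its stop (running); the cap slides with about 4 N of friction, has no spring and stays where it is left.
- cup_a: White plastic mixing cup, 60 mm across the rim, 85 mm high, loose, standing between two panels; origin under its centre.
- cup_b: White plastic mixing cup, 60 mm across the rim, 85 mm high, loose, standing between two panels; origin under its centre.
- cup_c: White plastic mixing cup, 68 mm across, 95 mm high, loose, in the far row; origin under its centre.
- bottle: Paint bottle, 60 mm across, 160 mm high, loose, in the far row; origin under its centre.
- tape: Roll of tape lying flat, 60 mm across, 24 mm high, loose, between two timers; origin under its centre.
- jar: Small closed jar, 56 mm across, 60 mm high, loose, between two timers; origin under its centre.
- stick: Wooden stirring stick lying flat near the robot, 18 x 150 (its y axis) x 5 mm, loose; origin under its centre.
Not all that is in view belongs to the job. Leave any green or yellow look-alike of the timer_round alone.

How it is judged:
By the outcome, as a careful person would: the job done as asked, in the order asked, and still so for the second after the job is handed in, with the robot touching nothing.
It also fails if it takes over 53 s, if anything falls off the work surface, if the arm or the gripper's body presses on something with over 40 N, if the wrist force passes 120 N, or if a joint passes its speed limit or range.

## Working session

There is one attempt and no reset: what is moved stays moved. The work goes in short steps, Python scripts to look and compute and a tool call to move; the robot and the scene stay as the last step left them, time stands still between calls to the robot, and variables do not carry over. Pictures are saved under pics/ and viewed, about 8 in all and at most 12, crops included, and the job is handed in when it is done.

Besides the shell and the picture viewer there is one more tool, called after "Emit:" as name(argument=value, ...), one argument or row to a line, values as JSON. jog_arm: Moves the arm, as the interface text tells. Its arguments: {"type":"object","properties":{"plan":{"type":"string"},"grip_force":{"type":"number"}},"required":["plan"]}

```bash
ls; mkdir -p pics; python3 - <<'E'
from station import arm
import cv2
for n in("scene","side","wrist"):
    print(n,arm.camera_model(n)); cv2.imwrite(f"pics/{n}0.png",arm.grab_frame(n))
print(arm.get_state())
E
```

```text
pics
scene {'vertical_fov': 55.123642988366946, 'cx': 288.4108097033883, 'cy': 205.09359611942259, 'k1': -0.061880933535581606, 'origin': array([1.00784631, 0.85288679, 0.74764834]), 'attitude': array([-2.21925169,  0.01878363,  2.65934311])}
side {'vertical_fov': 55.835552256506546, 'cx': 279.46061667331236, 'cy': 207.85359186210636, 'k1': -0.0031768945498304706, 'origin': array([ 0.0195737 , -0.63274463,  0.66028072]), 'attitude': array([-2.16773897e+00,  1.79736062e-03, -7.03842234e-01])}
wrist {'vertical_fov': 58.251480769481255, 'cx': 284.3872961951694, 'cy': 214.05219457944824, 'k1': -0.0359002112855453, 'origin': array([ 0.67499502, -0.0796733 ,  0.38260063]), 'attitude': array([ 2.84811306e+00, -4.61053541e-04, -3.14076038e+00])}
{'t': 0.15, 'q': array([ 2.88079592e-01,  3.59213457e-01,  1.12953475e-02, -2.48849049e-04,
       -1.22414766e+00, -2.88079041e-01]), 'qd': array([ 0.00211929, -0.00328043,  0.00244765,  0.0020606 , -0.00089786,
       -0.00047619]), 'joint_efforts': array([ 1.39394037e-04, -5.83274567e+01,  2.93289685e+01,  7.00122759e+00,
        8.75052094e-03, -9.76538854e-05]), 'eef_pos': array([ 6.74639527e-01, -4.30280937e-05,  2.36856051e-01]), 'ee_rot': array([ 3.14030905e+00, -1.36366763e-04, -1.57088038e+00]), 'force': array([ 0.72193676,  0.29611664, -0.14688118]), 'moment': array([-0.02764806, -0.01917432,  0.0810461 ]), 'width': 0.08738327604814172}
```

View pics/scene0.png

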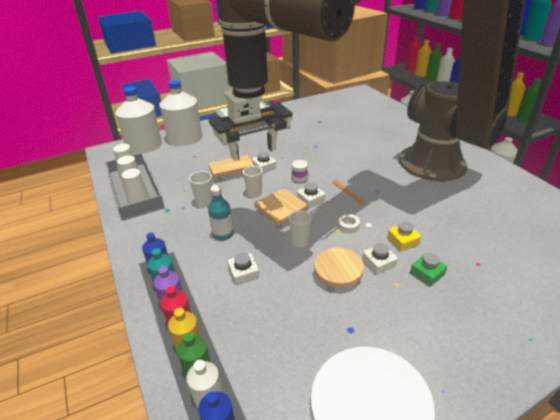

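View pics/side0.png

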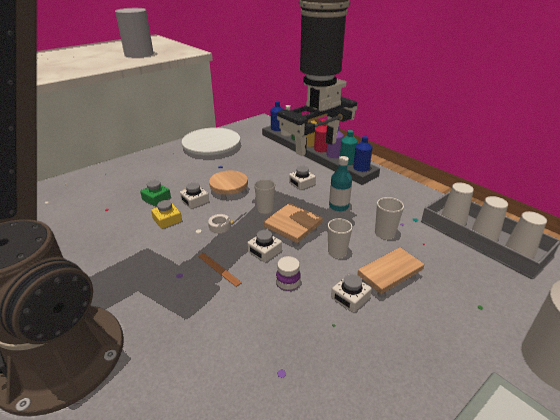

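The scene view shows the round panel at (339,267) with its timer at (380,257), the square panel at (281,205) with its timer at (311,194), and the oblong panel at (232,167) with its timer at (264,160). The spare is at (243,266) by the bottle, and the yellow (404,236) and green (429,268) look-alikes are to be left alone. In the side view the three timers are at (194,190), (264,240) and (352,284), and the spare is at (302,175).

```bash
cat > h.py <<'E'
import numpy as np, cv2
from scipy.spatial.transform import Rotation as R
def ray(m,u,v):
    f=210/np.tan(np.radians(m["vertical_fov"]/2))
    K=np.array([[f,0,m["cx"]],[0,f,m["cy"]],[0,0,1]])
    p=cv2.undistortPoints(np.array([[[u,v]]],float),K,np.array([m["k1"],0,0,0.]))[0,0]
    return np.array(m["origin"]),R.from_euler("xyz",m["attitude"]).as_matrix()@np.array([p[0],p[1],1])
def plane(m,u,v,z):
    o,d=ray(m,u,v); return o+d*(z-o[2])/d[2]
def blob(im,u,v,r=14,thr=125):
    # dark neutral blob nearest (u,v)
    a=im[v-r:v+r,u-r:u+r].astype(int)
    m=((a.max(2)<thr)&(a.max(2)-a.min(2)<30)).astype(np.uint8)
    n,l,s,c=cv2.connectedComponentsWithStats(m)
    k=[i for i in range(1,n) if s[i,4]>15]
    return [(s[i,4],*(c[i]+[u-r,v-r]).round(1)) for i in k]
E
python3 - <<'E'
from h import *
from station import arm
S=cv2.imread("pics/scene0.png");D=cv2.imread("pics/side0.png")
ms,md=arm.camera_model("scene"),arm.camera_model("side")
for n,a,b in(("round",(380,252),(193,187)),("square",(311,189),(264,237)),("oblong",(264,156),(352,282)),("spare",(243,260),(302,172))):
    print(n,blob(S,*a,10),blob(D,*b,10),plane(ms,*a,.056).round(3),plane(md,*b,.056).round(3))
for n,a,b in(("bottle",(216,188),(344,160)),("cupb",(254,172),(340,225)),("cupa",(301,217),(264,185)),("jar",(300,164),(288,263)),("cupc",(201,178),(389,204))):
    z={"bottle":.16,"jar":.06,"cupc":.095}.get(n,.085)
    print(n,plane(ms,*a,z).round(3),plane(md,*b,z).round(3))
t=lambda I,x,y:cv2.resize(I[y:y+130,x:x+200],(800,520),interpolation=3)
c=cv2.resize(np.vstack([S[140:280,230:410],D[160:300,170:350]]),None,fx=2.1,fy=2.1,interpolation=2)
cv2.imwrite("pics/c1.png",np.hstack([cv2.resize(S[140:290,230:410],(399,332)),cv2.resize(D[160:310,180:380],(400,332))]))
E
```

```text
round [(np.int32(81), np.float64(379.4), np.float64(255.2))] [(np.int32(111), np.float64(193.1), np.float64(191.2))] [0.487 0.317 0.056] [0.471 0.294 0.056]
square [(np.int32(61), np.float64(310.6), np.float64(191.6))] [(np.int32(228), np.float64(263.0), np.float64(237.0))] [0.5   0.    0.056] [ 0.483 -0.026  0.056]
oblong [(np.int32(17), np.float64(269.7), np.float64(147.7)), (np.int32(46), np.float64(263.0), np.float64(158.9))] [(np.int32(138), np.float64(351.0), np.float64(287.7))] [ 0.54  -0.248  0.056] [ 0.53  -0.268  0.056]
spare [(np.int32(91), np.float64(242.5), np.float64(265.8))] [(np.int32(92), np.float64(302.1), np.float64(173.6))] [0.794 0.18  0.056] [0.777 0.152 0.056]
bottle [0.788 0.005 0.16 ] [ 0.78  -0.008  0.16 ]
cupb [ 0.628 -0.128  0.085] [ 0.63  -0.139  0.085]
cupa [0.608 0.134 0.085] [0.608 0.129 0.085]
jar [ 0.462 -0.136  0.06 ] [ 0.463 -0.138  0.06 ]
cupc [ 0.785 -0.161  0.095] [ 0.783 -0.168  0.095]
```

View pics/c1.png

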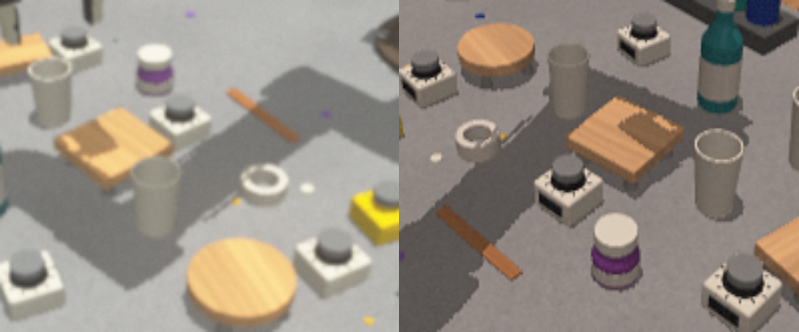

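The crop confirms each white timer sits by its own panel on the robot side, and the spare stands alone near the bottle. Setting out for the round panel's timer, at about (0.479, 0.305).

Emit:
jog_arm(
  plan="-0.022 0.034 0 0 0 0 -1;-0.022 0.034 0 0 0 0 -1;-0.022 0.034 0 0 0 0 -1;-0.022 0.034 0 0 0 0 -1;-0.022 0.034 0 0 0 0 -1;-0.022 0.034 0 0 0 0 -1;-0.022 0.034 0 0 0 0 -1;-0.022 0.034 0 0 0 0 -1",
  grip_force=10,
)

```text
t: 0.82
eef_pos: [0.4931, 0.2719, 0.2322]
ee_rot: [3.135, -0.004, -1.584]
force: [1.4, 0.0, 0.2]
width: 0.0398
```

Emit:
jog_arm(
  plan="-0.014 0.033 -0.02 0 0 0 -1;0 0 -0.02 0 0 0 -1;0 0 0 0 0 0 -1;0 0 0 0 0 0 -1;0 0 0 0 0 0 -1",
)

```text
t: 1.23
eef_pos: [0.4741, 0.3121, 0.1933]
ee_rot: [3.136, -0.002, -1.575]
force: [-0.5, 0.4, 0.6]
width: 0.0065
```

```bash
cat > look.py <<'E'
import sys
from h import *
from station import arm
s=arm.get_state();m=arm.camera_model("wrist");im=arm.grab_frame("wrist")
cv2.imwrite(f"pics/{sys.argv[1]}.png",im)
np.save(f"pics/{sys.argv[1]}.npy",m,allow_pickle=True)
print(s["t"],s["eef_pos"].round(4),s["ee_rot"].round(3),s["force"].round(2),s["width"])
E
python3 look.py w1
```

```text
1.2333 [0.4741 0.3121 0.1933] [ 3.136e+00 -2.000e-03 -1.575e+00] [-0.53  0.4   0.6 ] 0.0064678776371989
```

View pics/w1.png

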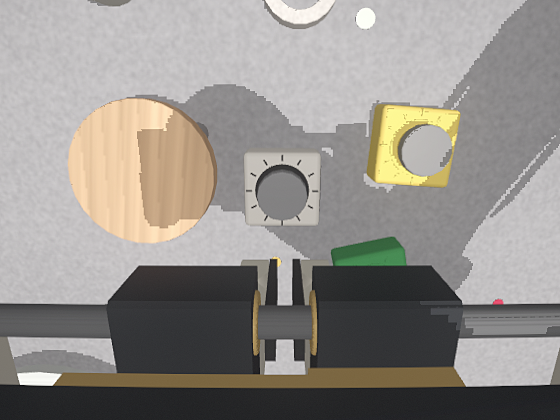

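Wrist view: the round panel at (142,170) with its timer's cap at (282,194) beside it, the yellow look-alike at (415,145), the green one at (368,250), and closed-in fingers at about (285,310).

```bash
cat > cap.py <<'E'
import sys
from h import *
im=cv2.imread(f"pics/{sys.argv[1]}.png");m=np.load(f"pics/{sys.argv[1]}.npy",allow_pickle=True).item()
u,v=int(sys.argv[2]),int(sys.argv[3]);z=float(sys.argv[4]) if len(sys.argv)>4 else .056
g=im[v,u].astype(int);print("colour",g)
k=(np.abs(im.astype(int)-g).max(2)<14).astype(np.uint8)
k=cv2.morphologyEx(k,cv2.MORPH_OPEN,np.ones((5,5)))
n,l=cv2.connectedComponents(k);l=(l==l[v,u]).astype(np.uint8)
c=max(cv2.findContours(l,0,2)[0],key=len);(x,y),r=cv2.minEnclosingCircle(c)
print("circle",round(x,1),round(y,1),round(r,1),"area/circle",cv2.contourArea(c)/(np.pi*r*r))
p=plane(m,x,y,z);print("top",p.round(4),"radius",np.linalg.norm(plane(m,x+r,y,z)-p).round(4))
E
python3 cap.py w1 282 196
```

```text
colour [131 130 132]
circle 281.8 195.9 24.5 area/circle 0.925106329652286
top [0.4757 0.3032 0.056 ] radius 0.019
```

Emit:
jog_arm(
  plan="0.0015 -0.009 -0.02 0 0 0 -1;0 0 -0.03 0 0 0 -1;0 0 -0.03 0 0 0 -1;0 0 -0.025 0 0 0 -1;0 0 -0.01 0 0 0 -1;0 0 0 0 0 0 -1;0 0 0 0 0 0 -1",
)

```text
t: 1.87
eef_pos: [0.4844, 0.2998, 0.084]
ee_rot: [-3.135, 0.008, -1.584]
force: [0.8, -0.5, 1.1]
width: 0.0008
```

Emit:
jog_arm(
  plan="0 0 0 0 0 0 -1;0 0 0 0 0 0 -1",
)

```text
t: 2.03
eef_pos: [0.4861, 0.3003, 0.0867]
ee_rot: [-3.133, 0.01, -1.585]
force: [-0.6, 0.2, -0.3]
width: 0.0007
```

Emit:
jog_arm(
  plan="-0.008 0.003 0 0 0 0 -1;0 0 0 0 0 0 -1;0 0 0 0 0 0 -1",
)

```text
t: 2.28
eef_pos: [0.479, 0.3051, 0.0904]
ee_rot: [-3.129, 0.015, -1.585]
force: [-0.5, 1.0, -0.9]
width: 0.0006
```

Emit:
jog_arm(
  plan="-0.003 -0.002 -0.008 -0.016 0.014 0.014 -1;-0.0005 0 -0.008 -0.002 0.001 0 -1;-0.0005 0 -0.005 -0.002 0.001 0 -1",
)

```text
t: 2.53
eef_pos: [0.4752, 0.3045, 0.0705]
ee_rot: [3.14, -0.003, -1.568]
force: [-0.2, -0.2, -0.2]
width: 0.0002
```

Emit:
jog_arm(
  plan="0 -0.001 -0.005 0 0 0 -1;0 0 -0.005 0 0 0 -1;0 0 -0.004 0 0 0 -1",
)

```text
t: 2.78
eef_pos: [0.4752, 0.3038, 0.0542]
ee_rot: [3.14, -0.004, -1.567]
force: [-1.5, 0.7, 3.5]
width: 0.0006
```

Emit:
jog_arm(
  plan="0 0 -0.002 0 0 0 -1",
)

```text
t: 2.87
eef_pos: [0.4752, 0.3037, 0.0516]
ee_rot: [3.139, -0.005, -1.567]
force: [-2.4, 0.7, 8.5]
width: 0.0002
```

Emit:
jog_arm(
  plan="0 0 -0.001 0 0 0 -1",
)

```text
t: 2.95
eef_pos: [0.4753, 0.3038, 0.0506]
ee_rot: [3.139, -0.005, -1.567]
force: [-4.1, 0.0, 11.0]
width: 0.0005
```

Force rose from about 4 N sliding to 11 N at the stop, so the cap is down. Lifting straight up and looking.

Emit:
jog_arm(
  plan="0 0 0.01 0 0 0 -1;0 0 0.02 0 0 0 -1;0 0 0.03 0 0 0 -1;0 0 0.035 0 0 0 -1;0 0 0.035 0 0 0 -1;0 0 0.01 0 0 0 -1;0 0 -0.001 0 0 0 -1",
)

```text
t: 3.53
eef_pos: [0.4731, 0.2999, 0.1943]
ee_rot: [3.134, -0.012, -1.568]
force: [0.3, 0.7, -0.4]
width: 0.0005
```

```bash
python3 look.py w2; for v in 186 196 204; do python3 cap.py w2 282 $v .044;done
```

```text
3.5333 [0.4731 0.2999 0.1943] [ 3.134 -0.012 -1.568] [ 0.26  0.73 -0.37] 0.0004526272590434848
colour [119 118 119]
circle 279.5 209.5 349.3 area/circle 0.6030771636382718
top [0.4764 0.3041 0.044 ] radius 0.2968
colour [131 130 132]
circle 280.2 208.0 23.2 area/circle 0.9151196629348
top [0.4758 0.3029 0.044 ] radius 0.019
colour [130 130 131]
circle 280.2 208.0 23.2 area/circle 0.9157085430267786
top [0.4758 0.3029 0.044 ] radius 0.019
```

The cap's apparent size and place now fit a height of 44 mm (radius 0.019, centre unmoved): the round timer is running. On to the square panel's timer.

Emit:
jog_arm(
  plan="0.002 -0.039 0 0.012 -0.008 0 -1;0.002 -0.039 0 0 0 0 -1;0.002 -0.039 0 0 0 0 -1;0.002 -0.039 0 0 0 0 -1;0.002 -0.039 0 0 0 0 -1;0.002 -0.039 0 0 0 0 -1;0.002 -0.039 0 0 0 0 -1;0.002 -0.03 0 0 0 0 -1",
)

```text
t: 4.25
eef_pos: [0.4814, -0.0121, 0.1832]
ee_rot: [3.129, -0.005, -1.56]
force: [0.9, 1.2, -0.4]
width: 0.0003
```

Emit:
jog_arm(
  plan="0 0 0 0 0 0 -1;0 0 0 0 0 0 -1",
)

```text
t: 4.42
eef_pos: [0.4788, -0.0182, 0.1803]
ee_rot: [3.124, -0.007, -1.567]
force: [0.2, -0.2, 0.1]
width: 0.0002
```

```bash
python3 look.py w3
```

```text
4.4167 [ 0.4788 -0.0182  0.1803] [ 3.124 -0.007 -1.567] [ 0.2  -0.17  0.1 ] 0.00021212096128583413
```

View pics/w3.png

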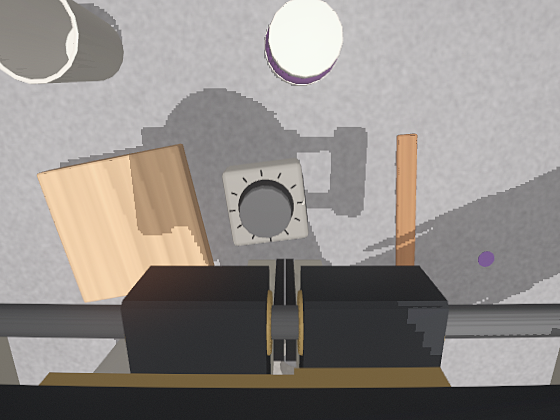

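The wrist view shows the square panel at (125,220), its timer's cap at (266,207), the jar at (305,38) and the stick at (407,200). This is the right timer.

```bash
python3 cap.py w3 266 209
```

```text
colour [124 123 125]
circle 264.7 212.9 25.6 area/circle 0.9076446785407573
top [ 0.4917 -0.0178  0.056 ] radius 0.0192
```

Emit:
jog_arm(
  plan="0.012 0.002 -0.02 0.007 -0.017 -0.004 -1;0 0 -0.03 0 0 0 -1;0 0 -0.025 0 0 0 -1;0 0 -0.015 0 0 0 -1;0 0 -0.001 0 0 0 -1",
)

```text
t: 4.88
eef_pos: [0.4908, -0.0122, 0.0849]
ee_rot: [-3.142, 0.001, -1.568]
force: [-0.1, -0.4, -0.6]
width: 0.0003
```

Emit:
jog_arm(
  plan="0 -0.004 -0.006 0 0 0 -1;0 0 -0.005 0 0 0 -1;0 0 -0.003 0 0 0 -1",
)

```text
t: 5.13
eef_pos: [0.4909, -0.0144, 0.07]
ee_rot: [3.14, 0.0, -1.564]
force: [-0.0, 1.0, -0.0]
width: 0.0007
```

Emit:
jog_arm(
  plan="0 -0.002 -0.005 0 0 0 -1;0 0 -0.005 0 0 0 -1;0 0 -0.004 0 0 0 -1",
)

```text
t: 5.38
eef_pos: [0.4919, -0.016, 0.0568]
ee_rot: [-3.14, 0.001, -1.563]
force: [-2.3, 0.3, 4.0]
width: 0.0009
```

Emit:
jog_arm(
  plan="0 0 -0.0015 0 0 0 -1",
)

```text
t: 5.47
eef_pos: [0.4919, -0.016, 0.0551]
ee_rot: [-3.14, 0.001, -1.563]
force: [-2.9, 1.1, 3.1]
width: 0.0002
```

Emit:
jog_arm(
  plan="0 0 -0.0025 0 0 0 -1",
)

```text
t: 5.55
eef_pos: [0.4919, -0.016, 0.0528]
ee_rot: [-3.14, 0.001, -1.563]
force: [-2.3, 0.8, 5.5]
width: 0.0004
```

Emit:
jog_arm(
  plan="0 0 -0.0015 0 0 0 -1",
)

```text
t: 5.63
eef_pos: [0.492, -0.016, 0.0514]
ee_rot: [-3.14, 0.001, -1.563]
force: [-2.6, 1.8, 10.2]
width: 0.0002
```

10 N with the force rising, so this cap is at its stop too. Lifting.

Emit:
jog_arm(
  plan="0 0 0.01 0 0 0 -1;0 0 0.02 0 0 0 -1;0 0 0.03 0 0 0 -1;0 0 0.035 0 0 0 -1;0 0 0.035 0 0 0 -1;0 0 0.005 0 0 0 -1;0 0 -0.001 0 0 0 -1",
)

```text
t: 6.22
eef_pos: [0.4923, -0.0165, 0.1903]
ee_rot: [-3.138, 0.001, -1.564]
force: [0.5, -0.6, -1.0]
width: 0.0006
```

```bash
python3 look.py w4; for v in 205 212 220; do python3 cap.py w4 282 $v .044;done
```

```text
6.2167 [ 0.4923 -0.0165  0.1903] [-3.138e+00  1.000e-03 -1.564e+00] [ 0.54 -0.62 -0.96] 0.0005592098882235699
colour [124 124 125]
circle 286.5 202.0 23.8 area/circle 0.911929880173842
top [ 0.4916 -0.0178  0.044 ] radius 0.0191
colour [123 122 124]
circle 286.5 202.0 23.8 area/circle 0.914170494130043
top [ 0.4916 -0.0178  0.044 ] radius 0.0191
colour [122 122 123]
circle 286.5 202.0 23.8 area/circle 0.918091568553395
top [ 0.4916 -0.0178  0.044 ] radius 0.0191
```

The square cap is down too: radius 0.0191 at 44 mm, box unmoved. Next is the oblong panel's timer.

Emit:
jog_arm(
  plan="0.007 -0.039 0 0 0 0 -1;0.007 -0.039 0 0 0 0 -1;0.007 -0.039 0 0 0 0 -1;0.007 -0.039 0 0 0 0 -1;0.007 -0.039 0 0 0 0 -1;0.007 -0.035 0 0 0 0 -1;0 0 0 0 0 0 -1;0 0 0 0 0 0 -1",
)

```text
t: 6.93
eef_pos: [0.5332, -0.2546, 0.1784]
ee_rot: [3.138, 0.004, -1.556]
force: [-0.7, 0.2, -0.3]
width: 0.0008
```

```bash
python3 look.py w5
```

```text
6.9333 [ 0.5332 -0.2546  0.1784] [ 3.138  0.004 -1.556] [-0.71  0.17 -0.32] 0.0007560169246764466
```

View pics/w5.png

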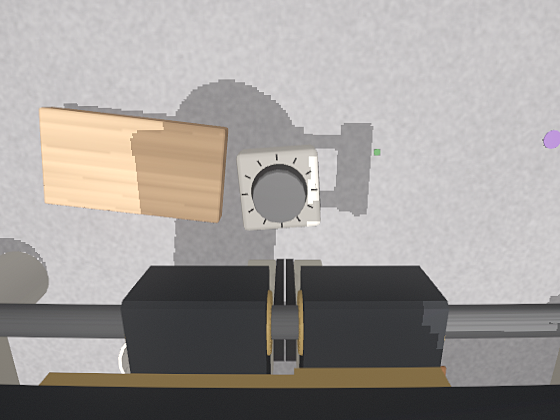

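The wrist view shows the oblong panel at (133,165) and its timer's cap at (279,195).

```bash
python3 cap.py w5 279 197
```

```text
colour [139 139 141]
circle 278.6 197.2 25.9 area/circle 0.92046431420949
top [ 0.5375 -0.2656  0.056 ] radius 0.019
```

Emit:
jog_arm(
  plan="0.004 -0.011 -0.02 -0.004 -0.004 -0.015 -1;0 0 -0.03 0 0 0 -1;0 0 -0.025 0 0 0 -1;0 0 -0.015 0 0 0 -1;0 0 -0.001 0 0 0 -1",
)

```text
t: 7.4
eef_pos: [0.5365, -0.2616, 0.082]
ee_rot: [-3.142, -0.0, -1.568]
force: [-1.0, 0.4, -1.0]
width: 0.0008
```

Emit:
jog_arm(
  plan="0.001 -0.004 -0.006 0 0 0 -1;0 0 -0.004 0 0 0 -1;0 0 -0.003 0 0 0 -1",
)

```text
t: 7.65
eef_pos: [0.538, -0.2637, 0.0686]
ee_rot: [3.141, -0.001, -1.564]
force: [0.5, 0.1, 0.7]
width: 0.0003
```

Emit:
jog_arm(
  plan="0 -0.001 -0.004 0 0 0 -1;0 0 -0.004 0 0 0 -1;0 0 -0.003 0 0 0 -1",
)

```text
t: 7.9
eef_pos: [0.5389, -0.2645, 0.0591]
ee_rot: [-3.14, -0.001, -1.563]
force: [-2.7, 1.6, 4.5]
width: 0.0005
```

Emit:
jog_arm(
  plan="0 0 -0.004 0 0 0 -1;0 0 -0.0025 0 0 0 -1",
)

```text
t: 8.07
eef_pos: [0.539, -0.2647, 0.0531]
ee_rot: [-3.138, -0.001, -1.563]
force: [-3.4, 1.6, 6.3]
width: 0.0004
```

Emit:
jog_arm(
  plan="0 0 -0.0015 0 0 0 -1",
)

```text
t: 8.15
eef_pos: [0.539, -0.2647, 0.0517]
ee_rot: [-3.138, -0.002, -1.563]
force: [-3.0, 2.8, 8.5]
width: 0.0006
```

Emit:
jog_arm(
  plan="0 0 -0.001 0 0 0 -1",
)

```text
t: 8.23
eef_pos: [0.539, -0.2647, 0.0512]
ee_rot: [-3.138, -0.002, -1.563]
force: [-4.0, 2.6, 9.9]
width: 0.0006
```

Emit:
jog_arm(
  plan="0 0 0.01 0 0 0 -1;0 0 0.02 0 0 0 -1;0 0 0.03 0 0 0 -1;0 0 0.035 0 0 0 -1;0 0 0.035 0 0 0 -1;0 0 0.01 0 0 0 -1;0 0 -0.001 0 0 0 -1",
)

```text
t: 8.82
eef_pos: [0.5391, -0.2652, 0.198]
ee_rot: [-3.136, -0.003, -1.564]
force: [-0.7, 0.0, -1.1]
width: 0.0006
```

```bash
python3 look.py w6; for v in 205 215; do python3 cap.py w6 282 $v .044;done
python3 - <<'E'
from station import arm
import cv2,numpy as np
a=arm.grab_frame("scene");b=arm.grab_frame("side")
cv2.imwrite("pics/c2.png",np.hstack([cv2.resize(a[130:290,190:420],(400,278)),cv2.resize(b[140:310,150:410],(400,278))]))
E
```

```text
8.8167 [ 0.5391 -0.2652  0.198 ] [-3.136e+00 -3.000e-03 -1.564e+00] [-0.74  0.03 -1.08] 0.0005702893206885926
colour [139 139 141]
circle 287.8 201.4 23.1 area/circle 0.9181539316902924
top [ 0.5375 -0.2655  0.044 ] radius 0.019
colour [138 139 140]
circle 287.8 201.4 23.1 area/circle 0.9187487836058675
top [ 0.5375 -0.2655  0.044 ] radius 0.019
```

View pics/c2.png

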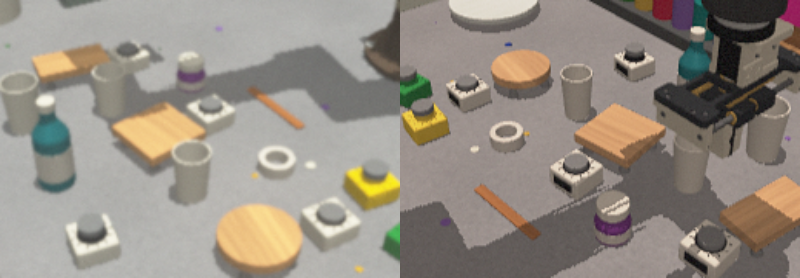

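The final crops show all three panel timers with low caps (left (330,213), (210,105), (128,48); right (468,85), (576,162), (712,238)). The spare's cap is still high (left (92,225)) and nothing else has moved. The arm is well clear, so I'm handing the job in.

```bash
python3 -c "
from station import arm
print(arm.job_done())"
```

```text
the job is handed in; nothing more can be done
None
```

I pressed the three panel timers in the order asked (round, square, oblong) with the closed fingertips. All three stayed down. The peak upward force on the tool was about 10–11 N each time.

- **Caps:** after each lift, the wrist view fitted a cap top at 44 mm, fully down.
- **Timers in place:** each cap centre was within 0.5 mm of where it was before the press.
- **Everything else:** in the last pictures the spare's cap is still up, and the panels and other objects look unmoved.
- **Finish:** the arm ended about 0.2 m above the table, touching nothing, at about 9 s of the 53 s allowed.

One thing went off plan. On the way down to the first timer the tool drifted about 10 mm and tilted slightly. I corrected both before touching the cap. No check failed or disagreed at the end.

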